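# Move the solder pot to the live zone and pull the blown fuse carrier

## Task

One zone of the hotplate has blown its fuse: the carrier with the red flag, behind the zone where the solder pot stands. First slide the pot sideways along the deck, without lifting or tipping it, until it stands wholly inside the other zone's white ring, and let go of it. Then pinch the two side catches of the red-flag carrier together, draw it straight up out of its socket and finish holding it still by the pinched catches, its blades a good 5 cm clear above the console; leave the green-flag carrier seated and the things around the hotplate where they are.

Things in the scene. Friction and masses are not known exactly. Their poses are not given: they have to be found in the camera images.
- hotplate: fixed two-zone hotplate, grey, 210 mm deep (x), 270 mm wide (y). Origin: middle of its footprint on the bench; x points from its front (dials) to its back, y to its left. In front a flat black glass deck, top 48 mm above the bench, with two white rings; at the back, x = 15 to 105 mm, a black console, top 58 mm above the bench, with a fuse socket straight behind each ring, joined to it by a white line
- ring_left (a point): centre of the left (+y) white ring, on the deck's top, 48 mm above the bench; the ring's inner diameter is 82 mm. It lies 45 mm in front of and 66 mm left of the hotplate's origin; axes as the hotplate's
- ring_right (a point): centre of the right (-y) white ring, otherwise the same; the two centres are 132 mm apart with bare flat glass between
- pot_center (a point): centre of the solder pot, 24 mm above its flat foot: loose dark round pot, 60 mm across (63 mm at the rim), 48 mm high, 0.3 to 0.6 kg, full of set solder. Starts on the ring in front of the red-flag carrier. A slim handle with a wooden grip juts out along the pot's own -x, 27 to 49 mm above the foot, to 105 mm from the centre; it starts pointing within 0.7 rad of straight to the front of the bench
- carrier_blown_grip (a point): middle of the head of the loose fuse carrier with the RED flag window on top; seated behind the ring where the pot starts; axes then as the hotplate's. Light grey head 30 (x) x 40 (y) x 38 mm high; this point is 19 mm above the console (77 mm above the bench). A blue ribbed catch on each y side. Below, a shank 24x40x36 mm and blades, tips 65 mm below this point. Comes straight up, 0.8 mm play; 0.11 kg
- carrier_good_grip (a point): the same point of the other, like fuse carrier, with the GREEN flag window (fuse good), seated behind the free ring; leave it seated
- carrier_blown_left (a joint): slide of the red-flag carrier's catch on its +y side: 0 out (latched under the socket's lip; it cannot be drawn), 0.0055 m fully in, free from 0.0045. Spring: 2 N at the start, 7 N fully in; springs back when let go. The tab is 18 mm wide (x), from 5 to 34 mm above the console, 6 mm proud: 52 mm over both tabs when out, 41 mm when fully in
- carrier_blown_right (a joint): the same for the catch on its -y side; both must be in together
- side_cutters: side cutters with dark red handles, 43x144x14 mm, lying flat beside the hotplate; loose, leave alone. Origin at the middle of the underside
- tape_roll: roll of black insulating tape lying flat, 73x68x18 mm, beside the hotplate; loose, leave alone. Origin at the middle of the underside
- swarf_tin: round blue tin of metal wool for cleaning tips, 61 mm across, 26 mm high, beside the hotplate; loose, leave alone. Origin at the middle of the underside
- relay_module: small blue relay board, 39x50x23 mm, beside the hotplate; loose, leave alone. Origin at the middle of the underside
Mind the look-alikes: they are no part of the job. Leave any pink look-alike of the part that bears carrier_blown_grip alone.

How it is judged:
By the outcome, as a careful person would: the job done as asked, in the order asked, and still so for the second after the job is handed in, while the arm keeps its last pose, push and grip.
It also fails if it takes over 51 s, if anything falls off the work surface, if the arm or the gripper's body presses on something with over 40 N, if the wrist force passes 120 N, or if a joint passes its speed limit or range.

## Robot

A 6-joint arm with a two-finger parallel gripper is mounted at the origin on a cart in front of the work surface, level with it; the furniture and walls round the work are solid. World frame = base frame: x ahead of the robot, y to its left, z up, the work surface at z = 0. Lengths are in m, angles in rad, forces in N, time in s.
With the tool pointing down it reaches from about 0.375 to 0.975 m from the base axis. Payload 3.8 kg.
Tool frame: the origin (TCP) lies midway between the tips of the shut fingers; the grasp point (between the pads) lies 19 mm behind it; z points along the fingers, y is the line along which they close (so a half turn about z gives the same grasp; the last joint's range is limited). The gripper opens to 88 mm and grips with 3 to 60 N. Pads are 18 mm wide; open, the fingers measure 123 mm over their backs; the gripper's body (75 mm by 187 mm) begins 45 mm behind the grasp point.
Start: joints at [-1.297, 0.264, 1.604, -0, 1.274, -0.037], TCP at [0.206, -0.643, 0.239] pointing down, gripper open.
Joint ranges: [-2.63, 2.63], [-0.94, 2.18], [0.31, 2.57], [-1.31, 4.45], [0, 2.66], [-2.55, 2.55]. Speed limits (rad/s): [2.57, 2.57, 3.14, 3.14, 3.14, 3.14].

## Interface

Orientations are given as a rotation vector (axis times angle).
In Python, from cell import manip, inverse_kinematics, cams, order gives the robot as it stands. Calls block until the motion is done:
- manip.move_pose(position, orientation): joint-space move of the TCP to a pose.
- manip.move_linear(position, rate=0.15, rot=None): straight line of the TCP; rot=None keeps the orientation; rate is the mean speed in m/s.
- manip.set_joints(angles): joint-space move.
- manip.set_gripper(opening, force=None): finger opening in m; force is the grip in N (None keeps the last); returns when the fingers have stopped.
- manip.dwell(seconds).
- inverse_kinematics(position, orientation): joint angles nearest the present ones, or None.
- manip.state(): the state.
- cams.capture(name): name is "scene" or "top" or "wrist"; returns a dict with "image" (420x560x3 uint8, blue, green, red), "z_map" (420x560 float32, m along the optical axis (not along the pixel's ray), 0 where there is no reading), "intrinsics" (3x3 intrinsics, pixels), "position" and "orientation" of the camera in the world; the wrist camera has in their place "T_tool_cam" (4x4, takes a point from camera to tool coordinates, whose origin is the TCP and whose axes are the flange's). Camera axes: x right, y down, z forward; pixel columns grow to the right and rows downward; lengths in m; the calibration is good to about 2 mm. The wrist camera is an equidistant fisheye: a pixel r from the principal point sees the ray r / f radians off the axis. A picture is of the moment at which its call begins: read the wrist's pose just before it.
A pose or a line that the arm cannot do raises manip.IKError and nothing moves.
- order.close_job(): hands the job in; it is judged then, once.
The state is a dict: "clock": time; "joint_pos": joint angles; "joint_velocities": joint speeds; "tau": joint torques, N m; "tool_pos": TCP position; "tcp_rot": TCP orientation; "contact_force": force on the tool from outside, world axes, zero at the start; "moment": the same for the moment, N m; "gripper_width": finger opening in m; "grasp_force": force on a finger pad.
Only numpy, scipy, OpenCV 4.12 (cv2) and the standard library are available. Lean on these libraries where they do the work, as an engineer would, in place of code of your own. Each camera call takes 0.05 s, during which the arm holds its last target. There are 200 camera calls.

## Working session

There is one attempt and no reset: what is moved stays moved. The work goes in short steps, each a Python script; the robot and the scene stay as the last script left them, time stands still between calls to the robot, and variables do not carry over. Pictures are saved under pics/ and viewed, at most 10 in all, crops included, and the job is handed in when it is done.

```bash
ls; mkdir -p pics
cat > h.py <<'E'
import numpy as np, cv2
from scipy.spatial.transform import Rotation as R
from cell import manip, inverse_kinematics, cams, order
def rotm(o):
    o=np.asarray(o,float)
    return o if o.shape==(3,3) else (R.from_rotvec(o) if o.size==3 else R.from_quat(o)).as_matrix()
def cloud(c):
    K=c["intrinsics"]; z=c["z_map"]; v,u=np.indices(z.shape)
    p=np.stack([(u-K[0,2])/K[0,0]*z,(v-K[1,2])/K[1,1]*z,z],-1)
    return p@rotm(c["orientation"]).T+np.asarray(c["position"])
def down(yaw):  # tool z down, tool y along world direction yaw+90deg
    return (R.from_euler('z',yaw)*R.from_rotvec([np.pi,0,0])).as_rotvec()
E
python3 - <<'E'
from h import *
import pickle
s=manip.state(); print({k:np.round(v,3) for k,v in s.items()})
for n in("top","scene"):
    c=cams.capture(n); cv2.imwrite(f"pics/{n}0.png",c["image"]); pickle.dump(c,open(n+".pkl","wb")); print(n,c["position"],c["orientation"],c["intrinsics"])
E
```

```text
pics
{'clock': np.float64(0.0), 'joint_pos': array([-1.297,  0.265,  1.605,  0.   ,  1.274, -0.037]), 'joint_velocities': array([ 0.001, -0.   , -0.   , -0.001,  0.   , -0.   ]), 'tau': array([-0.0000e+00, -5.0211e+01, -3.5687e+01,  7.3000e-02,  2.9000e-02,
       -0.0000e+00]), 'tool_pos': array([ 0.206, -0.642,  0.237]), 'tcp_rot': array([-3.102, -0.486,  0.   ]), 'contact_force': array([-0.255, -0.231,  0.51 ]), 'moment': array([-0.021, -0.012, -0.021]), 'grasp_force': np.float64(0.0), 'gripper_width': np.float64(0.088)}
top [0.46292127 0.0540319  0.99081407] [-2.15020349  2.17034286 -0.13452759] [[422.48586393   0.         279.20042959]
 [  0.         422.48586393 205.75865855]
 [  0.           0.           1.        ]]
scene [-0.34919846  0.65039373  0.68282679] [-1.08554257  2.08938881 -1.24249348] [[500.1491813    0.         272.21011096]
 [  0.         500.1491813  214.70998122]
 [  0.           0.           1.        ]]
```

View pics/top0.png

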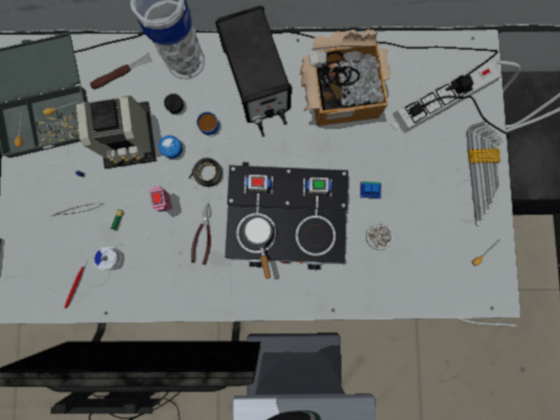

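View pics/scene0.png

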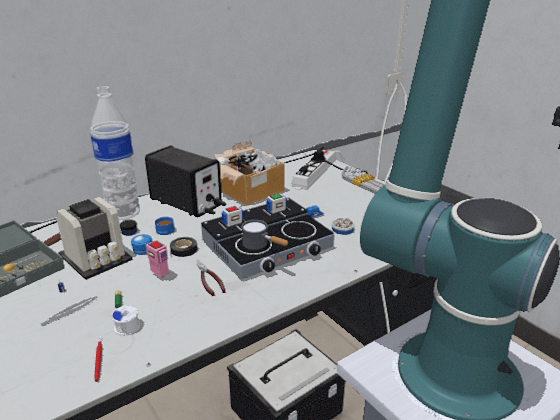

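Candidates in the top view: red-flag carrier on the console at (258,183), green-flag carrier at (318,185), and a pink look-alike at (160,199) off the hotplate. By description I choose (258,183), behind the pot at (257,231). The pot's handle points to the front, to (266,272). The free ring is at (316,235). Cutters are at (202,235), tape at (207,172), tin at (378,236), relay at (371,189).

Run:
```python
from h import *
import pickle
c=pickle.load(open("top.pkl","rb")); P=cloud(c); im=c["image"]
v,u=np.indices(P.shape[:2]); box=(u>215)&(u<360)&(v>155)&(v<285)
Z=P[...,2]; print("bench z",np.median(Z[280:300,300:340]))
m=box&(Z>0.035)&(Z<0.066)
pts=P[m][:,:2]; r=cv2.minAreaRect((pts*1000).astype(np.float32)); print("hotplate",r)
for n,a in (("red",(240,276,168,196)),("green",(300,336,168,198)),("pot",(230,285,205,285))):
    b=(u>a[0])&(u<a[1])&(v>a[2])&(v<a[3])&(Z>0.08)
    q=P[b]; print(n,len(q),q.mean(0),np.median(q[:,2]),cv2.minAreaRect((q[:,:2]*1000).astype(np.float32)))
hsv=cv2.cvtColor(im,cv2.COLOR_BGR2HSV)
for n,lo,hi in(("redflag",0,8),("greenflag",50,80)):
    b=box&(v<200)&(hsv[...,0]>=lo)&(hsv[...,0]<=hi)&(hsv[...,1]>130)&(hsv[...,2]>80)&(Z>.08); print(n,b.sum(),P[b].mean(0))
cv2.imwrite("pics/crop1.png",cv2.resize(im[150:285,145:390],None,fx=3.2,fy=3.2,interpolation=cv2.INTER_CUBIC))
# pot circle: rim vs handle
b=(u>230)&(u<285)&(v>205)&(v<285)&(Z>0.07); q=P[b]
print(np.round(q[np.argsort(q[:,0])[:5]],3))
h=q[q[:,0]<q[:,0].min()+0.045]; print("handle mean",h.mean(0))
for n,a in (("cut",(185,222,200,268)),("tape",(188,226,155,189)),("tin",(362,395,220,252)),("relay",(357,385,178,202)),("pink",(145,176,182,216))):
    b=(u>a[0])&(u<a[1])&(v>a[2])&(v<a[3])&(Z>0.008); q=P[b]; print(n,np.round(q.min(0),3),np.round(q.max(0),3))
```

```text
bench z -0.0004113480550785309
hotplate ((558.5724487304688, 33.82086944580078), (270.4552917480469, 240.7857208251953), 86.95780944824219)
red 331 [0.622739   0.09579917 0.1025813 ] 0.09538205568723923 ((550.9202270507812, 88.99446105957031), (181.83218383789062, 52.932716369628906), 5.437567234039307)
green 328 [ 0.61586799 -0.03344264  0.10280107] 0.09550107722734408 ((557.4642944335938, 12.6502685546875), (51.12089538574219, 199.97491455078125), 52.0211296081543)
pot 900 [0.50515696 0.09301976 0.11182841] 0.09166812756849319 ((489.99639892578125, 81.39217376708984), (132.86575317382812, 61.56951141357422), 26.36217498779297)
redflag 68 [0.62562405 0.09710626 0.09688065]
greenflag 68 [ 0.61812094 -0.03434117  0.09676709]
[[0.42  0.074 0.088]
 [0.42  0.08  0.089]
 [0.42  0.078 0.093]
 [0.42  0.076 0.095]
 [0.422 0.082 0.09 ]]
handle mean [0.44479044 0.07689398 0.20476996]
cut [0.449 0.054 0.008] [0.59  0.255 0.991]
tape [0.463 0.054 0.008] [0.699 0.262 0.991]
tin [ 0.463 -0.211  0.009] [0.54  0.054 0.991]
relay [ 0.463 -0.19   0.008] [0.64  0.054 0.991]
pink [0.463 0.054 0.011] [0.622 0.334 0.991]
```

View pics/crop1.png

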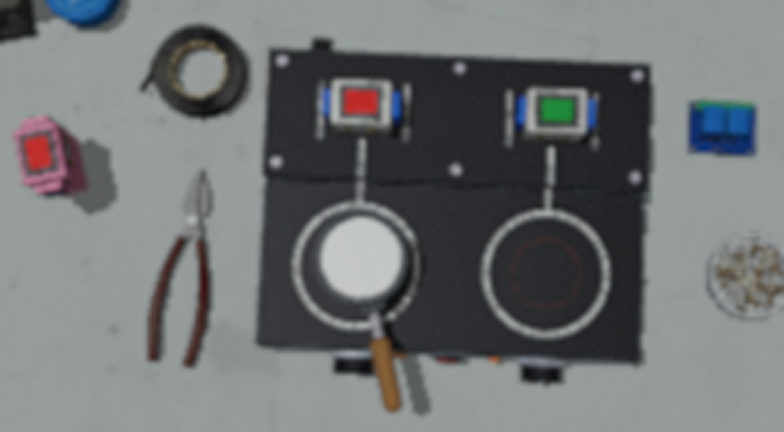

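The crop confirms the choice: red flag at crop (361,102), seated behind the pot, with blue catches on both sides. The pink look-alike at crop (40,153) stands off the plate. Next I'll refine the numbers.

```bash
cat >> h.py <<'E'
from scipy.optimize import least_squares
def circ(q):
    f=lambda p:np.hypot(q[:,0]-p[0],q[:,1]-p[1])-p[2]
    return least_squares(f,[*q[:,:2].mean(0),.035],loss='soft_l1',f_scale=.002).x
E
python3 - <<'E'
from h import *
import pickle
c=pickle.load(open("top.pkl","rb")); P=cloud(c); im=c["image"]; ok=c["z_map"]>0
v,u=np.indices(P.shape[:2]); Z=np.where(ok,P[...,2],-1); hsv=cv2.cvtColor(im,cv2.COLOR_BGR2HSV); S,V=hsv[...,1],hsv[...,2]
# flag/flag axis
a=np.array([.6256,.0971]); g=np.array([.6181,-.0343]); d=(a-g)/np.linalg.norm(a-g); print("spacing",np.linalg.norm(a-g),"yaw",np.arctan2(-d[0],d[1]))
m=(u>225)&(u<350)&(v>160)&(v<265)&(Z>0.035)&(Z<0.066); r=cv2.minAreaRect((P[m][:,:2]*1000).astype(np.float32)); print(r)
b=(u>290)&(u<345)&(v>212)&(v<262)&(V>110)&(S<60)&(abs(Z-.048)<.006); print("ring_right",b.sum(),circ(P[b]))
b=(u>230)&(u<285)&(v>208)&(v<256)&(Z>.087)&(Z<.105)&(S<60); q=P[b]
print("pot n",b.sum(),np.median(q[:,2]),cv2.minEnclosingCircle((q[:,:2]*1000).astype(np.float32)))
w=b&(V>120); print("solder",w.sum(),P[w].mean(0),cv2.minEnclosingCircle((P[w][:,:2]*1000).astype(np.float32)))
for n,A in (("red",(235,282,168,200)),("green",(296,342,168,200))):
    b=(u>A[0])&(u<A[1])&(v>A[2])&(v<A[3])&(Z>0.088)&(Z<.105); q=P[b]; print(n,b.sum(),q.mean(0),cv2.minAreaRect((q[:,:2]*1000).astype(np.float32)))
E
```

```text
spacing 0.1316138670505506 yaw -0.05701576290050494
((561.7927856445312, 33.62535095214844), (270.2935485839844, 234.77200317382812), 87.0850830078125)
ring_right 251 [ 0.51152228 -0.02900186  0.04205512]
pot n 704 0.09160021517888606 ((509.93963623046875, 94.34930419921875), 42.811927795410156)
solder 522 [0.52037326 0.09770844 0.09117056] ((509.20379638671875, 89.02513122558594), 41.362388610839844)
red 305 [0.62490735 0.09651389 0.09527075] ((624.84619140625, 96.21875762939453), (52.12062454223633, 30.08096694946289), 88.60330963134766)
green 308 [ 0.61791108 -0.03424927  0.09523631] ((618.6399536132812, -34.528141021728516), (50.01825714111328, 30.688159942626953), 88.14244079589844)
```

Run:
```python
from h import *
yaw=-0.054
for k in (0,np.pi): print(inverse_kinematics([.52,.098,.2],down(yaw+k)),inverse_kinematics([.625,.0965,.2],down(yaw+k)))
manip.move_pose([.520,.098,.20],down(yaw))
s=manip.state(); print(s["clock"],s["tool_pos"],s["tcp_rot"])
c=cams.capture("wrist"); print(c["T_tool_cam"],c["intrinsics"]); cv2.imwrite("pics/w1.png",c["image"])
import pickle; pickle.dump((s,c),open("w1.pkl","wb"))
```

```text
[ 1.39203046e-01  1.62639477e-02  1.95775968e+00 -8.88178420e-16
  1.16756903e+00  1.76399937e+00] [ 1.13806698e-01  2.10517837e-01  1.74200612e+00 -8.88178420e-16
  1.18906870e+00  1.73860302e+00]
[ 0.13920305  0.01626395  1.95775968  0.          1.16756903 -1.37759328] [ 0.1138067   0.21051784  1.74200612  0.          1.1890687  -1.40298963]
2.9333 [0.52027136 0.09742225 0.20007512] [ 3.14027036e+00 -8.61041584e-02  2.98218835e-04]
[[ 3.09755268e-04 -9.57617917e-01 -2.88041368e-01  7.47954382e-02]
 [ 9.99999932e-01  2.39301256e-04  2.79807296e-04  1.80091960e-04]
 [-1.99019818e-04 -2.88041435e-01  9.57617926e-01 -1.46617300e-01]
 [ 0.00000000e+00  0.00000000e+00  0.00000000e+00  1.00000000e+00]] [[325.1922621    0.         284.15493629]
 [  0.         325.1922621  207.45666134]
 [  0.           0.           1.        ]]
```

View pics/w1.png

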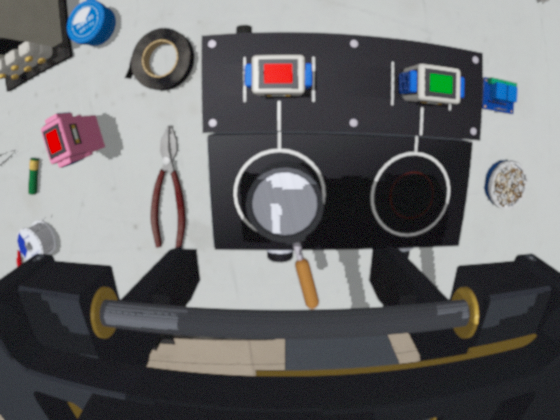

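The wrist view shows the pot at (284,200) with its handle running to (308,290), clear of both fingers. The red carrier is at (279,75) and the free ring at (412,194), and the white marks beside the carriers are printed.

```bash
cat >> h.py <<'E'
def wcloud(s,c):
    K=c["intrinsics"]; z=c["z_map"]; v,u=np.indices(z.shape)
    x=(u-K[0,2])/K[0,0]; y=(v-K[1,2])/K[1,1]; t=np.hypot(x,y)+1e-9
    k=np.tan(np.minimum(t,1.5))/t*z
    p=np.stack([x*k,y*k,z],-1); T=c["T_tool_cam"]
    p=p@T[:3,:3].T+T[:3,3]
    return p@rotm(s["tcp_rot"]).T+s["tool_pos"], z>0
E
python3 - <<'E'
from h import *
import pickle
s,c=pickle.load(open("w1.pkl","rb")); P,ok=wcloud(s,c); im=c["image"]
v,u=np.indices(P.shape[:2]); Z=np.where(ok,P[...,2],-1); hsv=cv2.cvtColor(im,cv2.COLOR_BGR2HSV); H,S,V=cv2.split(hsv)
b=(u>365)&(u<455)&(v>145)&(v<243)&(V>110)&(S<60)&(abs(Z-.048)<.006); print("ring_right",b.sum(),circ(P[b]),np.median(P[b][:,2]))
b=(u>240)&(u<330)&(v>160)&(v<238)&(Z>.083)&(Z<.105); q=P[b]
print("pot",len(q),np.median(q[:,2]),q[:,:2].mean(0),cv2.minEnclosingCircle((q[:,:2]*1000).astype(np.float32)))
for n,A in (("red",(235,325,40,110)),("green",(385,475,50,115))):
    b=(u>A[0])&(u<A[1])&(v>A[2])&(v<A[3])&(Z>0.088)&(Z<.105); q=P[b]; print(n,b.sum(),q.mean(0),cv2.minAreaRect((q[:,:2]*1000).astype(np.float32)))
    f=(u>A[0])&(u<A[1])&(v>A[2])&(v<A[3])&(S>130)&((H<8)|((H>50)&(H<80)))&(Z>.08); print("flag",P[f].mean(0))
print("deck z",np.median(Z[180:220,340:360]),"console",np.median(Z[80:110,340:370]))
E
```

```text
ring_right 794 [ 0.51162891 -0.02974722  0.04222095] 0.0489320699135397
pot 4483 0.0923366415321211 [0.52212763 0.09695414] ((519.568603515625, 95.80889129638672), 33.54445266723633)
red 2364 [0.6248918  0.0962456  0.09647962] ((625.4028930664062, 96.26483154296875), (53.109554290771484, 30.027542114257812), 86.69243621826172)
flag [0.62542899 0.09627707 0.09827582]
green 1831 [ 0.61788682 -0.03183083  0.09627093] ((618.0217895507812, -34.915367126464844), (53.09697723388672, 29.942472457885742), 87.02469635009766)
flag [ 0.61829121 -0.0352946   0.09821997]
deck z 0.048648843906742414 console 0.058689838542170025
```

Run:
```python
from h import *
rep=lambda n:(lambda s:print(n,round(s["clock"],2),np.round(s["tool_pos"],4),np.round(s["contact_force"],1),round(s["grasp_force"],1),round(s["gripper_width"],4)))(manip.state())
manip.move_linear([.521,.0965,.0555],rate=.12); rep("down")
manip.set_gripper(.05,force=4); rep("grip")
s=manip.state(); z=s["tool_pos"][2]
manip.move_linear([.5117,-.0295,.0555],rate=.06); rep("slid")
c=cams.capture("wrist"); 
manip.set_gripper(.088); rep("open")
s=manip.state(); manip.move_linear([*s["tool_pos"][:2],.16],rate=.15); rep("up")
s=manip.state(); c=cams.capture("wrist"); cv2.imwrite("pics/w2.png",c["image"])
P,ok=wcloud(s,c); Z=np.where(ok,P[...,2],-1)
b=(Z>.085)&(Z<.105)&(np.hypot(P[...,0]-.5117,P[...,1]+.0295)<.045); q=P[b]; print("pot",len(q),np.median(q[:,2]),q.mean(0),circ(P[b]),cv2.minEnclosingCircle((q[q[:,0]>.50][:,:2]*1000).astype(np.float32)))
```

```text
down 4.34 [0.5219 0.0966 0.0564] [ 0.4 -0.1 -0.2] 0.0 0.0881
grip 4.85 [0.5213 0.0967 0.0558] [0.5 2.1 0.9] 4.1 0.0613
slid 7.11 [ 0.5117 -0.0298  0.0557] [0.7 3.3 5.6] 4.3 0.0615
open 7.72 [ 0.5115 -0.0296  0.0553] [0.1 0.1 0.2] 0.0 0.0885
up 8.57 [ 0.5108 -0.0295  0.1591] [-1.  -0.1  0. ] 0.0 0.0881
pot 6314 0.09233175327504439 [ 0.51146077 -0.03002528  0.09316968] [ 0.51079909 -0.02995406  0.0226426 ] ((512.2027587890625, -29.64934539794922), 31.427017211914062)
```

View pics/w2.png

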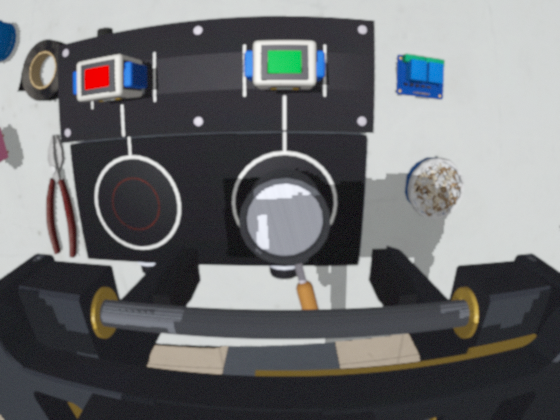

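The picture shows the pot centred in the right ring: pot (285,215), ring (284,200), and 0.5 mm apart by measurement. It is released, and the green carrier is still seated. Now the red carrier.

Run:
```python
from h import *
rep=lambda n:(lambda s:print(n,round(s["clock"],2),np.round(s["tool_pos"],4),np.round(s["contact_force"],1),np.round(s["moment"],2),round(s["grasp_force"],1),round(s["gripper_width"],4)))(manip.state())
rot=down(-.055)
manip.move_pose([.6252,.0962,.17],rot); rep("above")
manip.move_linear([.6252,.0962,.0635],rate=.1,rot=rot); manip.dwell(.2); rep("down")
manip.set_gripper(.03,force=25); manip.dwell(.3); rep("pinch")
```

```text
above 9.33 [0.6239 0.0957 0.1686] [ 0.3 -0.5  0.1] [ 0.01 -0.07 -0.02] 0.0 0.0884
down 10.75 [0.6258 0.0963 0.0643] [ 0.5  0.7 -0.1] [-0.02 -0.01  0.04] 0.0 0.0881
pinch 11.83 [0.6252 0.0962 0.0636] [-0.6 -0.4  1.7] [-0.03  0.16  0.04] 25.0 0.0396
```

Run:
```python
from h import *
rep=lambda n:(lambda s:print(n,round(s["clock"],2),np.round(s["tool_pos"],4),np.round(s["contact_force"],1),np.round(s["moment"],2),round(s["grasp_force"],1),round(s["gripper_width"],4)))(manip.state())
for z in (.067,.075,.10):
    manip.move_linear([.6252,.0962,z],rate=.03); rep(z)
    if np.linalg.norm(manip.state()["contact_force"])>25: print("STOP");break
else:
    manip.move_linear([.6252,.0962,.20],rate=.06); manip.dwell(.5); rep("up")
    manip.dwell(.3)
    for n in("top","scene"):
        c=cams.capture(n); P=cloud(c); im=c["image"]
        A=im[150:285,170:390] if n=="top" else im[130:290,180:400]
        cv2.imwrite(f"pics/{n}3.png",cv2.resize(A,None,fx=3.4,fy=3.4,interpolation=cv2.INTER_CUBIC))
```

```text
0.067 12.1 [0.6252 0.0962 0.0669] [ 0.6 -0.2 -1.3] [0.07 0.   0.01] 25.0 0.0399
0.075 12.52 [0.6255 0.0962 0.0754] [-0.1  0.1 -1.1] [0.07 0.03 0.03] 25.0 0.04
0.1 13.5 [0.625  0.0962 0.0998] [-0.6 -0.3 -0.8] [ 0.03  0.04 -0.01] 25.0 0.0398
up 15.82 [0.6252 0.0962 0.2   ] [-0.9 -0.1 -1.3] [0.04 0.02 0.02] 25.0 0.0398
```

View pics/scene3.png

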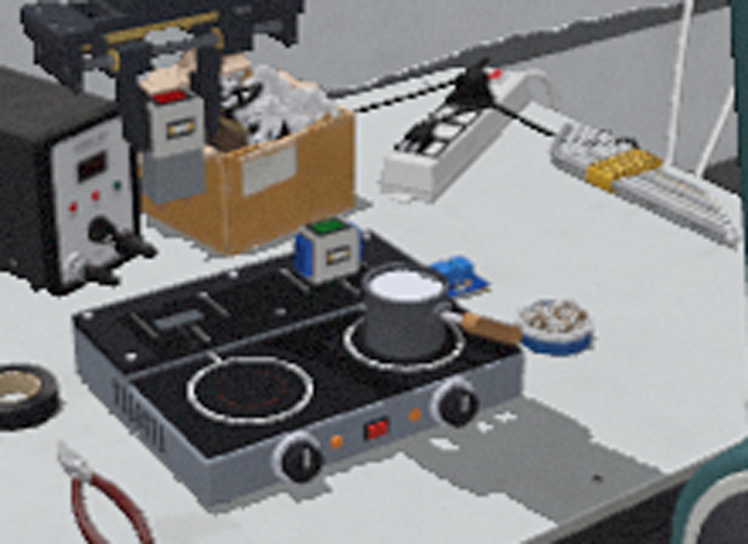

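The red carrier at (175,150) is held upright in the fingers and well clear of its open socket at (180,320). The green carrier is seated at (330,255), the pot stands inside the right ring at (405,320), and nothing else has been disturbed.

```bash
python3 -c "
from h import *
print(order.close_job(), manip.state()['clock'])"
```

```text
the job is handed in; nothing more can be done
the job is handed in; nothing more can be done
```

The job is handed in: the pot was slid into the right ring and released, then the red-flag carrier drawn straight up, held still by its pinched catches with its blades about 9 cm above the console; the green-flag carrier is still seated.

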